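# Load the sloping drill jig and hang its template

## Robot

A 6-joint arm with a two-finger parallel gripper is mounted at the origin on the work surface. World frame = base frame: x ahead of the robot, y to its left, z up, the work surface at z = 0. Lengths are in mm, angles in rad, forces in N, time in s.
With the tool pointing down it reaches from about 275 to 975 mm from the base axis. Payload 8.4 kg.
Tool frame: the origin (TCP) lies on the centre line of the jaws, within the pads' length; the fingertips stand 14 mm ahead of it and the grasp point (between the pads) lies 5 mm behind it; z points along the fingers, x is the direction in which the jaws open and shut, and the axes are right-handed (so a half turn about z gives the same grasp; the last joint's range is limited). The gripper opens to 92 mm and grips with 3 to 60 N. Pads are 20 mm wide; open, the fingers measure 128 mm over their backs; the gripper's body (75 mm by 189 mm) begins 69 mm behind the grasp point.
Start: joints at [-1.211, 0.353, 1.633, -0, 1.155, -0.002], TCP at [221.223, -584.541, 228.583] pointing down, gripper open.
Joint ranges: [-2.63, 2.63], [-0.92, 2.1], [0.06, 2.66], [-1.3, 4.44], [0, 2.69], [-3.02, 3.02]. Speed limits (rad/s): [2.22, 2.22, 2.79, 3.14, 3.14, 3.14].

## Interface

Orientations are given as a rotation vector (axis times angle).
In Python, from cell import bot gives the robot as it stands.
- The arm moves only by the tool carry_out, never from a script. Its arguments are lists of equal length, an entry for each row: "rotation": the turn, a rotation vector about the tool's x, y, z in rad, a list of three; "delta_pos": the shift along the tool's x, y, z in cm, a list of three; "grip": the finger opening in cm, from 0 to 9.19. In form: {"rotation": [[rx, ry, rz], ...], "delta_pos": [[x, y, z], ...], "grip": [grip, ...]}. A call has 1 to 20 rows; each row is the pose to reach, as a shift and turn from the pose measured when the call began, along the tool's axes at that moment; what a row does not reach only later rows make up. A row lasts 1/12 s, in which the tool goes at most 41.7 mm and 7.16 degrees, less where a joint would pass 70% of its speed; a pose out of reach is approached as far as the arm can. A call with a gripper value outside its range is refused whole. The fingers move at their own pace and stop on an object; "force" is the grip in N (left out, the last holds). Time passes only in rows, so rows that repeat a pose let the fingers close. It gives the time, the measured TCP pose, the force and the opening at its end, in the units of the state.
- bot.get_obs(): the state, without advancing time (a new reading comes with each control period).
- bot.grab_frame(name): name is "side" or "top" or "wrist"; returns (picture, depth): 420x560x3 uint8, blue, green, red; 420x560 float32, mm along the optical axis (not along the pixel's ray), 0 where there is no reading.
- bot.camera_info(name): a dict with "camera_matrix" (3x3 intrinsics, pixels), "k1" (the pictures are not rectified: a ray, as slopes to the right and down, at radius r is drawn at 1 + k1 r^2 times it, then the intrinsics apply), "cam_to_world" (4x4, takes a point from camera to world coordinates); the wrist camera has in their place "T_tool_cam" (4x4, takes a point from camera to tool coordinates, whose origin is the TCP and whose axes are the tool frame's). Camera axes: x right, y down, z forward; pixel columns grow to the right and rows downward; lengths in mm; the calibration is good to about 2 mm. A picture is of the moment at which its call begins: read the wrist's pose just before it. camera_info takes no time and is no camera call.
- bot.hand_in(): hands the job in, once; it reports no verdict.
Trained networks look in the newest picture that a camera, given by its name, has taken for a name from the list of things; names that differ only in an ending like _2 or _b are one class to them, and where a whole thing is asked for, a point or a joint stands for the part that bears it (a point fixed in the world has none). Each returns a list of dicts, best first, with "confidence" (0 to 1); they miss things now and then, are a little off and sometimes report something else, mostly with a low value. They report only what shows in the picture. A call takes as long as a camera call. They do not tell look-alikes from the thing itself.
- bot.masks_of(query, camera): "pixels" (420x560 bool, what is visible of it) and "extent" ([left, top, right, bottom] as shares, 0 to 1, of the picture: columns of its width, rows of its height, round what is visible of it).
- bot.tip_of(query, camera): "at" ([column, row] as shares, 0 to 1, of the picture: columns of its width, rows of its height: a listed point, or the origin of a listed thing).
The state is a dict: "time": time; "joint_pos": joint angles; "qvel": joint speeds; "joint_torque": joint torques, N m; "position": TCP position; "tool_rot": TCP orientation; "wrist_force": force on the tool from outside, world axes, zero at the start; "wrist_torque": the same for the moment, N m; "width": finger opening in mm.
Only numpy, scipy, OpenCV 4.12 (cv2) and the standard library are available. Lean on these libraries where they do the work, as an engineer would, in place of code of your own. Each camera call takes 0.05 s, during which the arm holds its last target.

## Task

Load the drill jig: lay the aluminium blank on the jig's sloping deck, let go and let it slide fully home into the corner, its long edge along the long red fence. Then hang the yellow drilling template over it, both holes on the two pins at once and fully down on the collars. Lower both parts rather than dropping them, let go of everything and leave the other things on the bench where they are.

Things in the scene. Friction and masses are not known exactly. Their poses are not given: they have to be found in the camera images.
- blank_mid (a point): Centre of the loose bare-aluminium blank, a plain flat plate 90 x 50 x 12 mm (x along its 90 mm, y along its 50 mm, z its 12 mm thickness). It starts lying flat on the bench; about 0.15 kg.
- deck: Dark sloping plate of the fixed drill jig, 180 mm (x) by 200 mm (y). Origin: centre of its upper face, 70 mm above the bench. x straight up the slope (away from the robot), y to the jig's left, z its normal. It slopes 25 degrees. Deck and fences are slick (friction about 0.12), so a blank let go slides down by itself.
- nest: Locating corner, low on the deck. Origin: where the fences' inner faces meet, on the deck's face. x runs up along the red long fence (105 mm), y up along the white short fence (60 mm), each 45 degrees from straight uphill; z the deck's normal. Fences: 18 mm high, 10 mm thick, outside x, y > 0. Fully home, blank_mid is at x 45, y 25, z 6 mm. Fingers do not fit between blank and fence.
- handle (a point): Centre of the black bar handle of the loose yellow template. Bar: 14 mm wide (x), 75 mm long (y), 18 mm high, on two 12 mm square legs at y = +-31 mm. Plate: 100 (x) x 190 (y) x 8 mm, underside 33 mm below this point, 16 mm free between bar and plate. z up out of the plate. Starts flat on the bench; about 0.35 kg. Symmetrical: fits either way round.
- hole_a (a point): Through hole of 12.5 mm in the template, at its underside: 80 mm along +y from the handle centre, 33 mm below it.
- hole_b (a point): The other 12.5 mm hole, 80 mm along -y from the handle centre, 33 mm below it.
- seat (a point): Fixed point where the handle's centre comes when the template is fully down. Axes as the deck's. Two steel pins parallel to z at y = +-80 mm: 10 mm thick, 28 mm long above their brass collars, the last 8 mm tapering to 4 mm. Collar tops (24 mm across) and fence tops carry the template's underside 33 mm below this point, 18 mm above the deck.
- fluid: Bystander, to be left where it is: blue fluid bottle, 64 mm across, 190 mm tall. Origin at the middle of its underside.
- spray: Bystander, to be left where it is: green can, 60 mm across, 170 mm tall. Origin at the middle of its underside.
- wrench: Bystander, to be left where it is: wrench lying flat, 170 mm long. Origin about mid-length at its underside, x along its length.
- filter: Bystander, to be left where it is: white oil filter, 76 mm across, 91 mm tall. Origin at the middle of its underside.
- jar: Bystander, to be left where it is: amber jar with steel cap, 70 mm across, 90 mm tall. Origin at the middle of its underside.
- dish: Bystander, to be left where it is: steel parts dish, 84 mm across, 30 mm tall. Origin at the middle of its underside.
- driver: Bystander, to be left where it is: red-handled screwdriver lying flat, 200 mm long. Origin about mid-length at its underside, x along its length.
There are look-alikes about, which are no part of the job. Of the things shaped like the part that bears blank_mid, the aluminium one is meant.

How it is judged:
By the outcome, as a careful person would: the job done as asked, in the order asked, and still so for the second after the job is handed in, with the robot touching nothing.
It also fails if it takes over 67 s, if anything falls off the work surface, if the arm or the gripper's body presses on something with over 40 N, if the wrist force passes 120 N, or if a joint passes its speed limit or range.

## Working session

There is one attempt and no reset: what is moved stays moved. The work goes in short steps, Python scripts to look and compute and a tool call to move; the robot and the scene stay as the last step left them, time stands still between calls to the robot, and variables do not carry over. Pictures are saved under pics/ and viewed, and the job is handed in when it is done.

Besides the shell and the picture viewer there is one more tool, called after "Emit:" by a JSON object that holds its "api" and its "payload", one argument or row to a line. carry_out: Moves the arm, as the interface text tells. Its arguments: {"type":"object","properties":{"rotation":{"type":"array"},"delta_pos":{"type":"array"},"grip":{"type":"array"},"force":{"type":"number"}},"required":["rotation","delta_pos","grip"]}

```bash
ls; mkdir -p pics
python3 - <<'E'
from cell import bot
import cv2,numpy as np
print(bot.get_obs())
for n in("top","side"):
    im,d=bot.grab_frame(n); cv2.imwrite(f"pics/{n}0.png",im); np.save(f"{n}0.npy",d)
for n in("top","side","wrist"): print(n,bot.camera_info(n))
E
```

```text
pics
{'time': 0.0, 'joint_pos': array([-1.21137842e+00,  3.53642551e-01,  1.63413459e+00, -1.35775045e-05,
        1.15523172e+00, -2.39946091e-03]), 'qvel': array([-5.67595508e-04,  1.73874849e-03,  3.75360808e-05, -8.84222434e-05,
        7.41468847e-04,  1.45952321e-04]), 'joint_torque': array([-1.34311278e-03, -5.93845046e+01, -3.34219623e+01,  6.96032471e-02,
        2.34172057e-02, -1.02635572e-04]), 'position': array([ 221.05774544, -584.07636964,  227.86699991]), 'tool_rot': array([-2.58422671e+00,  1.78503872e+00,  1.83797950e-03]), 'wrist_force': array([-0.05358325,  0.18883573, -0.24229254]), 'wrist_torque': array([-0.01393981,  0.02755845,  0.02546815]), 'width': 91.79160444266024}
top {'camera_matrix': array([[411.85070097,   0.        , 285.42294583],
       [  0.        , 411.85070097, 205.50315143],
       [  0.        ,   0.        ,   1.        ]]), 'k1': -0.0005943552543114674, 'cam_to_world': array([[-6.19802693e-03, -9.86676814e-01,  1.62574440e-01,
         3.55295954e+02],
       [-9.99668444e-01,  1.01768313e-02,  2.36523744e-02,
        -1.71795761e+01],
    
[... 594 characters left out ...]
19e-01, -6.88926266e-01,
         1.07924316e+03],
       [ 0.00000000e+00,  0.00000000e+00,  0.00000000e+00,
         1.00000000e+00]])}
wrist {'camera_matrix': array([[325.3585135 ,   0.        , 282.19077508],
       [  0.        , 325.3585135 , 213.21665608],
       [  0.        ,   0.        ,   1.        ]]), 'k1': -0.04212973426044066, 'T_tool_cam': array([[ 9.99999431e-01, -1.05877549e-03, -1.31297291e-04,
         4.01111823e-01],
       [ 1.05307625e-03,  9.59816464e-01,  2.80626523e-01,
        -7.88343271e+01],
       [-1.71099182e-04, -2.80626502e-01,  9.59817033e-01,
        -1.56407636e+02],
       [ 0.00000000e+00,  0.00000000e+00,  0.00000000e+00,
         1.00000000e+00]])}
```

View pics/top0.png

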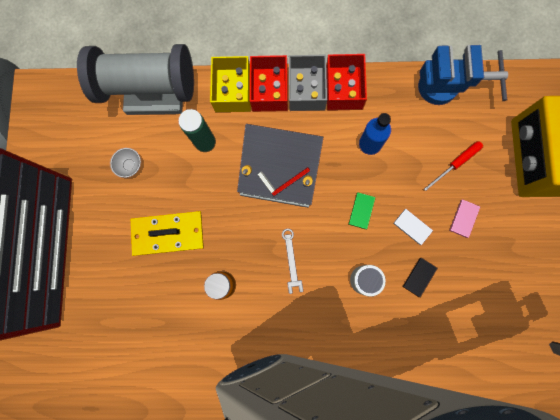

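View pics/side0.png

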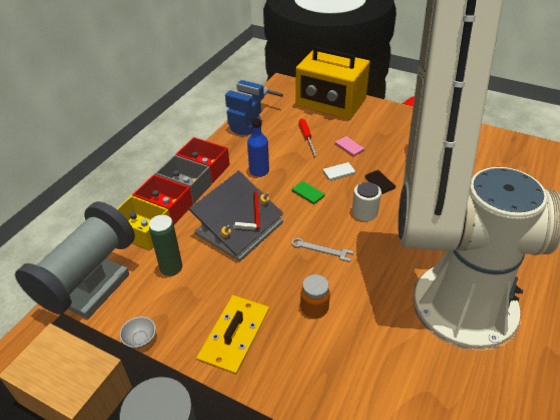

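The top view shows the jig at about (280,165), the template at (167,232), and four candidate plates: green (362,211), whitish (413,226), pink (465,218) and black (420,277).

```bash
cat > h.py <<'E'
import numpy as np,cv2
from cell import bot
from scipy.spatial.transform import Rotation as R
def cam(n,obs=None):
    c=bot.camera_info(n); 
    if n=="wrist":
        obs=obs or bot.get_obs(); T=np.eye(4);T[:3,:3]=R.from_rotvec(obs['tool_rot']).as_matrix();T[:3,3]=obs['position']
        M=T@c['T_tool_cam']
    else: M=c['cam_to_world']
    return c['camera_matrix'],c['k1'],M
def ray(C,uv):
    K,k,M=C; p=cv2.undistortPoints(np.array(uv,float).reshape(-1,1,2),K,np.array([k,0,0,0.]))[:,0]
    return p
def atdepth(C,uv,z):
    p=ray(C,uv); q=np.c_[p,np.ones(len(p))]*np.array(z).reshape(-1,1); return q@C[2][:3,:3].T+C[2][:3,3]
def atz(C,uv,h):
    p=ray(C,uv); q=np.c_[p,np.ones(len(p))]@C[2][:3,:3].T; o=C[2][:3,3]
    return o+q*((h-o[2])/q[:,2])[:,None]
def proj(C,P):
    K,k,M=C; Mi=np.linalg.inv(M); r,_=cv2.Rodrigues(Mi[:3,:3])
    return cv2.projectPoints(np.array(P,float).reshape(-1,1,3),r,Mi[:3,3],K,np.array([k,0,0,0.]))[0][:,0]
E
python3 - <<'E'
from h import *
im=cv2.imread("pics/top0.png")
a=cv2.resize(im[110:220,225:335],(600,600),interpolation=cv2.INTER_CUBIC);cv2.imwrite("pics/z1.png",a)
a=cv2.resize(im[180:310,335:490],None,fx=4,fy=4,interpolation=cv2.INTER_CUBIC);cv2.imwrite("pics/z2.png",a)
d=np.load("top0.npy");C=cam("top")
S=np.array([560,420])
for q in["blank_mid","deck","handle","hole_a","seat","nest","fluid","spray","wrench","filter","jar","dish","driver"]:
    for t in bot.tip_of(q,"top")[:5]:
        uv=np.array(t["at"])*S; i=np.clip(np.round(uv).astype(int),0,[559,419])
        print(q,round(t["confidence"],2),uv.round(1),atdepth(C,[uv],[d[i[1],i[0]]]).round(1))
for m in bot.masks_of("blank_mid","top"):
    px=m["pixels"]; v,u=np.nonzero(px); P=atz(C,np.c_[u,v],12)[:,:2].astype(np.float32)
    print(round(m["confidence"],2),len(v),u.mean(),v.mean(),cv2.minAreaRect(P),im[px].mean(0),np.median(atdepth(C,np.c_[u,v],d[v,u])[:,2]))
print(bot.get_obs()['time'])
E
```

```text
blank_mid 0.88 [420.3 277.1] [[ 343.6 -337.4   14.7]]
blank_mid 0.77 [461.2 218.7] [[ 495.  -455.6    8.4]]
blank_mid 0.66 [361.9 211.6] [[ 515.8 -194.    13.4]]
blank_mid 0.64 [412.2 226.6] [[ 474.6 -324.3   13.8]]
deck 0.95 [281.  163.8] [[633.3  18.1  72.4]]
hole_a 0.63 [134.5 238.2] [[450.8 413.8   7.4]]
hole_a 0.59 [194.1 228.3] [[475.8 253.9   8. ]]
seat 0.78 [272.9 176.1] [[604.8  39.9  57.2]]
seat 0.46 [164.2 230.7] [[466.6 323.8  40.8]]
nest 0.85 [275.2 186.3] [[579.9  34.5  46.5]]
nest 0.28 [130.3 164.8] [[653.7 436.7   6.7]]
nest 0.16 [365.  279.5] [[ 339.6 -182.5   93.2]]
fluid 0.64 [369.5 145.4] [[ 678.  -209.5   76.2]]
spray 0.58 [202.5 142.7] [[690.3 221.   79.6]]
wrench 0.77 [288.4 259.1] [[392.3   2.1   6.8]]
wrench 0.23 [449.4 167.2] [[ 6.374e+02 -4.376e+02  2.000e-01]]
filter 0.79 [364.9 279.3] [[ 340.1 -182.7   90.9]]
jar 0.72 [221.7 285.1] [[328.2 162.9  86.7]]
dish 0.97 [130.8 164.9] [[654.1 436.4   4.1]]
driver 0.77 [451.9 165. ] [[ 638.9 -438.2   17.4]]
0.96 652 412.88803680981596 226.61963190184048 ((474.80816650390625, -325.89678955078125), (88.9952392578125, 52.65571212768555), 49.21689224243164) [232.94478528 228.12116564 226.24693252] 12.068551389683307
0.84 635 361.7779527559055 210.66929133858267 ((519.099609375, -193.99557495117188), (50.26768493652344, 90.36780548095703), 73.28923034667969) [ 80.08188976 186.66299213  50.62992126] 12.030455874765948
0.83 780 419.6897435897436 276.8128205128205 ((344.7060546875, -336.11700439453125), (56.15156555175781, 93.96405029296875), 56.170841217041016) [43.93205128 47.5        55.47820513] 11.71500523779389
0.68 632 464.1060126582278 218.08069620253164 ((495.9300842285156, -462.1523742675781), (51.73606491088867, 89.45327758789062), 66.15868377685547) [184.64556962 148.38449367 226.32436709] 12.117510596431089
0.8
```

View pics/z1.png

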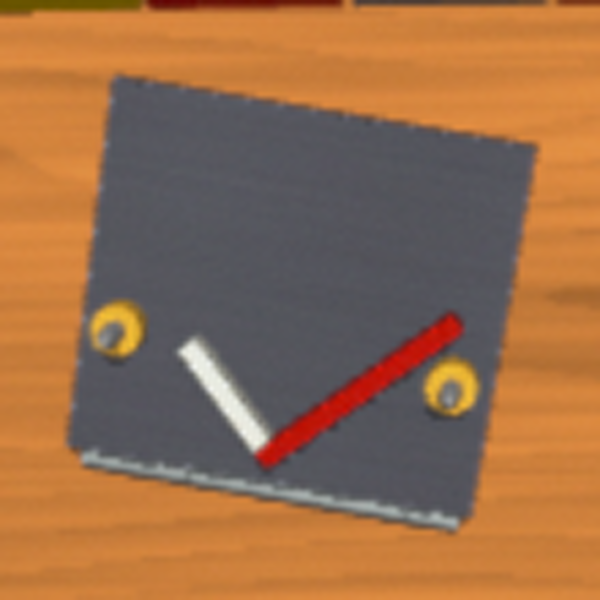

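View pics/z2.png

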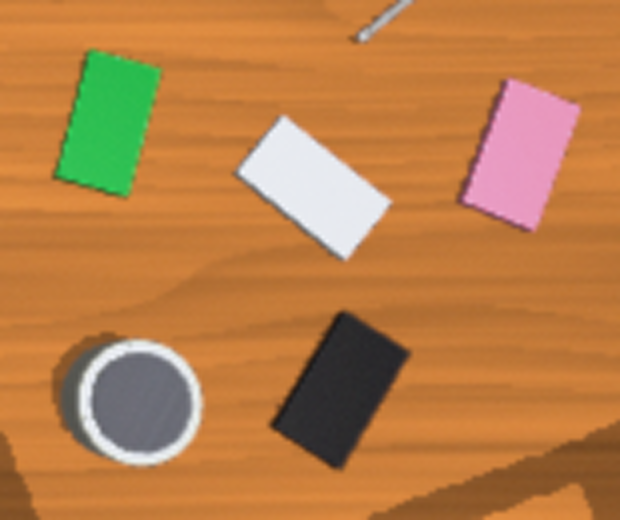

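The aluminium blank is the whitish plate at (413,226), centre about (475,-326). Its 12 mm height and 89x53 size both fit. The jig has the red fence going up-right and the white one up-left. Next I'll plan the grasp.

```bash
cat >> h.py <<'E'
def down(az_deg):  # tool z straight down, tool x at azimuth
    a=np.radians(az_deg);x=np.array([np.cos(a),np.sin(a),0]);z=np.array([0,0,-1.]);return np.c_[x,np.cross(z,x),z]
def plan(pos,Rt,obs=None):
    o=obs or bot.get_obs(); R0=R.from_rotvec(o['tool_rot']).as_matrix()
    d=R0.T@(np.array(pos)-o['position'])/10; r=R.from_matrix(R0.T@Rt).as_rotvec()
    print("dpos cm",d.round(2),"rot",r.round(3),"rows",max(np.linalg.norm(d)/4.17,np.linalg.norm(r)/.125).round(1)); return d,r
E
python3 - <<'E'
from h import *
plan([474.8,-325.9,110],down(-40.8))
E
```

```text
dpos cm [-15.22 -32.87  11.86] rot [ 0.    -0.    -0.497] rows 9.1
```

Emit:
{"api": "carry_out", "payload": {
  "rotation": [
    [0,0,-0.1],
    [0,0,-0.2],
    [0,0,-0.3],
    [0,0,-0.4],
    [0,0,-0.45],
    [0,0,-0.48],
    [0,0,-0.497],
    [0,0,-0.497],
    [0,0,-0.497],
    [0,0,-0.497],
    [0,0,-0.497],
    [0,0,-0.497],
    [0,0,-0.497]
  ],
  "delta_pos": [
    [-1,-2,0.7],
    [-2.5,-5.5,2],
    [-4.2,-9,3.3],
    [-5.9,-12.6,4.6],
    [-7.5,-16.2,5.9],
    [-9.1,-19.7,7.1],
    [-10.7,-23.2,8.4],
    [-12.3,-26.6,9.6],
    [-13.7,-29.5,10.6],
    [-14.7,-31.8,11.5],
    [-15.22,-32.87,11.86],
    [-15.22,-32.87,11.86],
    [-15.22,-32.87,11.86]
  ],
  "grip": [9.19,9.19,9.19,9.19,9.19,9.19,9.19,9.19,9.19,9.19,9.19,9.19,9.19]
}}

```text
time: 1.88
position: [474.6, -326.0, 110.1]
tool_rot: [2.945, -1.093, -0.001]
wrist_force: [0.3, -0.0, 0.9]
width: 91.7
```

Run:
```python
from h import *
o=bot.get_obs();print(o['position'],o['time'],o['wrist_force'])
C=cam("wrist",o); im,d=bot.grab_frame("wrist");cv2.imwrite("pics/w1.png",im);np.save("w1.npy",d)
for m in bot.masks_of("blank_mid","wrist"):
    px=m["pixels"]; v,u=np.nonzero(px); P=atz(C,np.c_[u,v],12)[:,:2].astype(np.float32)
    print(round(m["confidence"],2),len(v),u.mean(),v.mean(),cv2.minAreaRect(P),im[px].mean(0))
plan([474.8,-325.9,17],down(-40.8),o)
```

```text
[ 474.62093125 -326.01869211  110.08890438] 1.8833 [ 0.34450839 -0.02075974  0.93250671]
0.81 9298 208.85147343514734 48.85265648526565 ((518.0574340820312, -194.91636657714844), (52.56332778930664, 90.23262023925781), 73.7411117553711) [ 58.93364164 132.68369542  47.74575177]
0.81 1703 379.0851438637698 309.26834997064003 ((496.6532897949219, -457.2394714355469), (48.4439582824707, 89.6260986328125), 65.99882507324219) [126.58661186 104.92953611 181.67938931]
0.71 2177 208.73909049150205 313.3904455672944 ((364.0163879394531, -345.8531799316406), (53.79829406738281, 51.552738189697266), 49.75328826904297) [12.44189251 12.4350023  13.29627928]
0.69 6446 282.0352156376047 216.09851070431276 ((473.38995361328125, -327.11871337890625), (91.92159271240234, 49.90703201293945), 49.16916275024414) [143.30266832 151.77381322 154.33291964]
dpos cm [ 0.01 -0.02  9.31] rot [0.    0.    0.001] rows 2.2
```

View pics/w1.png

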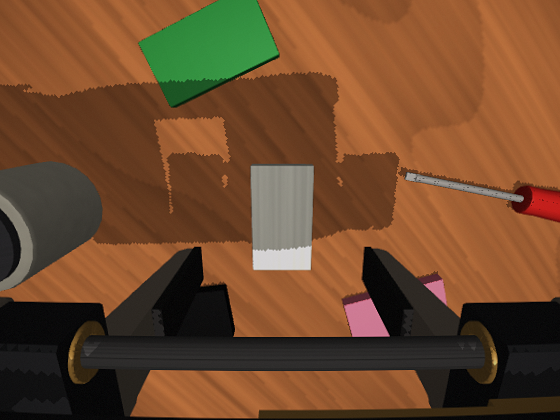

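The wrist picture shows the brushed-aluminium blank centred between the open jaws at (282,216), aligned and with nothing under the fingers. Going down to grip it.

Emit:
{"api": "carry_out", "payload": {
  "rotation": [
    [0,0,0],
    [0,0,0],
    [0,0,0],
    [0,0,0],
    [0,0,0],
    [0,0,0],
    [0,0,0],
    [0,0,0],
    [0,0,0],
    [0,0,0],
    [0,0,0],
    [0,0,0],
    [0,0,0],
    [0,0,0]
  ],
  "delta_pos": [
    [0,-0.02,2.5],
    [0,-0.02,5],
    [0,-0.02,7],
    [0,-0.02,8.5],
    [0,-0.02,9.3],
    [0,-0.02,9.3],
    [0,-0.02,9.3],
    [0,-0.02,9.3],
    [0,-0.02,9.3],
    [0,-0.02,9.3],
    [0,-0.02,9.3],
    [0,-0.02,9.3],
    [0,-0.02,9.3],
    [0,-0.02,9.3]
  ],
  "grip": [9.19,9.19,9.19,9.19,9.19,9.19,4.7,4.7,4.7,4.7,4.7,4.7,4.7,4.7],
  "force": 25
}}

```text
time: 3.15
position: [474.5, -326.9, 17.9]
tool_rot: [2.944, -1.096, 0.001]
wrist_force: [-0.7, 0.3, 4.6]
width: 49.6
```

Run:
```python
from h import *
plan([474.8,-325.9,250],down(-40.8))
plan([679,-61,350],down(36))
```

```text
dpos cm [-2.000e-02 -9.000e-02 -2.321e+01] rot [ 0.    -0.001 -0.   ] rows 5.6
dpos cm [ -1.88 -33.48 -33.22] rot [ 1.000e-03 -1.000e-03 -1.341e+00] rows 11.3
```

Emit:
{"api": "carry_out", "payload": {
  "rotation": [
    [0,0,0],
    [0,0,0],
    [0,0,0],
    [0,0,0],
    [0,0,-0.05],
    [0,0,-0.15],
    [0,0,-0.27],
    [0,0,-0.39],
    [0,0,-0.51],
    [0,0,-0.63],
    [0,0,-0.75],
    [0,0,-0.87],
    [0,0,-0.99],
    [0,0,-1.1],
    [0,0,-1.2],
    [0,0,-1.28],
    [0,0,-1.34],
    [0,0,-1.34],
    [0,0,-1.34]
  ],
  "delta_pos": [
    [0,0,-1],
    [0,0,-3.5],
    [0,0,-7],
    [0,0,-11],
    [0,0,-15],
    [0,0,-19],
    [0,-1,-22],
    [-0.2,-3.5,-25],
    [-0.4,-7,-27.5],
    [-0.6,-11,-29.5],
    [-0.8,-15,-31],
    [-1.1,-19,-32.3],
    [-1.3,-23,-33.2],
    [-1.5,-27,-33.2],
    [-1.7,-30,-33.2],
    [-1.8,-32.5,-33.2],
    [-1.9,-33.5,-33.2],
    [-1.9,-33.5,-33.2],
    [-1.9,-33.5,-33.2]
  ],
  "grip": [4.7,4.7,4.7,4.7,4.7,4.7,4.7,4.7,4.7,4.7,4.7,4.7,4.7,4.7,4.7,4.7,4.7,4.7,4.7]
}}

```text
time: 4.73
position: [678.6, -60.5, 349.6]
tool_rot: [2.988, 0.968, -0.001]
wrist_force: [0.2, -0.6, -1.5]
width: 49.5
```

Run:
```python
from h import *
import pickle
o=bot.get_obs();print(o['position'],o['time'],o['width'])
C=cam("wrist",o); im,d=bot.grab_frame("wrist");cv2.imwrite("pics/w2.png",im);np.save("w2.npy",d);pickle.dump((C,o),open("w2.pkl","wb"))
S=np.array([560,420])
for q in["deck","seat","nest"]:
    for t in bot.tip_of(q,"wrist")[:3]:
        uv=np.array(t["at"])*S; i=np.clip(np.round(uv).astype(int),0,[559,419])
        print(q,round(t["confidence"],2),uv.round(1),atdepth(C,[uv],[d[i[1],i[0]]]).round(1))
```

```text
[678.55179128 -60.4659505  349.63948855] 4.7333 49.52410233812519
deck 0.89 [289.7 105.8] [[630.1  21.1  71.5]]
seat 0.98 [264.6  75.2] [[580.4  34.   47. ]]
nest 0.59 [260.1  72.6] [[573.3  33.5  43. ]]
```

View pics/w2.png

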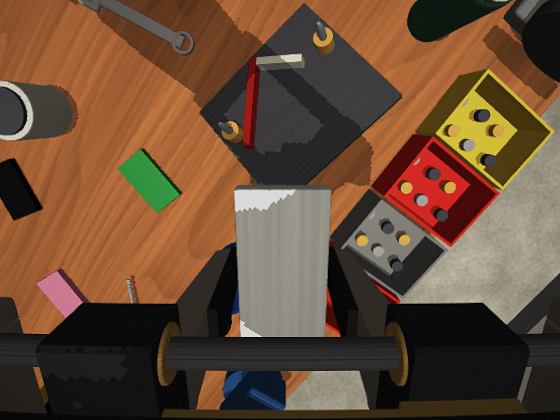

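The wrist view has the jig at top centre: left deck corner about (201,112), right corner (401,97), top corner (305,4), pins at (322,35) and (229,130), nest corner about (255,65). I'll zoom in to fit it.

Run:
```python
from h import *
im=cv2.imread("pics/w2.png")
a=cv2.resize(im[0:150,195:395],None,fx=4,fy=4,interpolation=cv2.INTER_CUBIC);a=cv2.convertScaleAbs(a,alpha=1.6,beta=20);cv2.imwrite("pics/z3.png",a)
im=cv2.imread("pics/top0.png");a=cv2.resize(im[115:215,225:335],None,fx=6,fy=6,interpolation=cv2.INTER_CUBIC);a=cv2.convertScaleAbs(a,alpha=1.3,beta=20);cv2.imwrite("pics/z4.png",a)
```

```text
(no output)
```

View pics/z3.png

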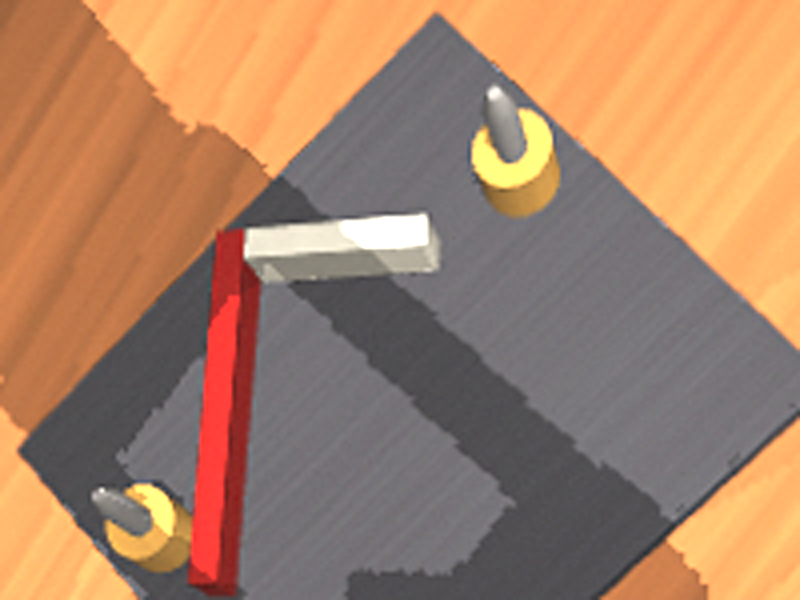

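View pics/z4.png

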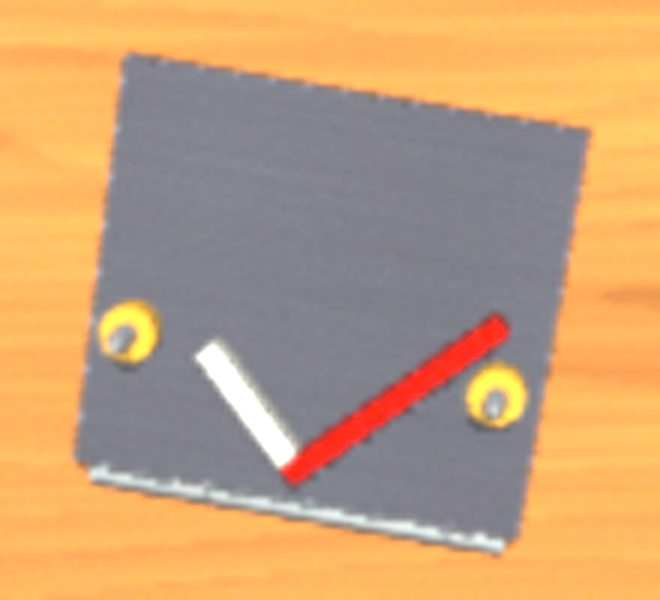

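```bash
cat > fit.py <<'E'
from h import *
import pickle
from scipy.optimize import least_squares
def deckR(yaw):
    return R.from_euler('z',yaw).as_matrix()@R.from_euler('y',-np.radians(25)).as_matrix()
CW,_=pickle.load(open("w2.pkl","rb")); CT=cam("top")
# label -> kind: deck pts (x,y,h), pins (side,h), nest (x,y,h)
W=[('d',-90,100,0,437,14),('d',-90,-100,0,22,450),('d',90,100,0,805,360),('p',80,0,46,495,90),('p',-80,0,46,100,494),('p',80,0,18,512,149),('p',-80,0,18,143,523),('n',0,0,0,262,283)]
T=[('d',90,100,0,125,55),('d',90,-100,0,590,130),('d',-90,100,0,75,462),('d',-90,-100,0,515,542),('p',80,0,46,120,343),('p',-80,0,46,494,405),('p',80,0,18,128,332),('p',-80,0,18,496,396),('n',0,0,18,298,458)]
def model(p,r):
    Rd=deckR(p[2]);o=np.array([p[0],p[1],70])
    k,a,b,h=r[:4]
    if k=='d':q=[a,b,h]
    elif k=='p':q=[p[3],p[4]+a,h]
    else:q=[p[5]+a,p[6]+b,h]
    return o+Rd@np.array(q)
def go(sets):
    def f(p):
        e=[]
        for L,C,s,off in sets:
            P=[model(p,r) for r in L]; uv=(np.array([r[4:] for r in L])+.5)/s-.5+off
            e.append(((proj(C,P)-uv)).ravel())
        return np.concatenate(e)
    s=least_squares(f,[633,18,-.15,-40,0,-60,0],loss='soft_l1'); 
    print(s.x.round(3),'yaw deg',np.degrees(s.x[2]).round(2)); print(f(s.x).reshape(-1,2).round(1).tolist()); return s.x
if __name__=="__main__":
    sw=(W,CW,4,np.array([195,0]));st=(T,CT,6,np.array([225,115]))
    a=go([sw]);b=go([st]);c=go([sw,st]); np.save("jig.npy",c)
    d=np.load("w2.npy")
    for C,u,v,dd in[(CW,330,60,d),(CW,290,120,d),(CW,250,160,d)]:
        q=atdepth(C,[[u,v]],[dd[v,u]])[0]; print(q.round(1),(deckR(c[2]).T@(q-[c[0],c[1],70])).round(1))
E
python3 fit.py
```

```text
[ 6.29869e+02  2.54540e+01 -1.80000e-01 -2.47620e+01 -2.39000e-01
 -6.52460e+01 -2.87000e-01] yaw deg -10.34
[[-0.4, -1.8], [-1.2, 0.0], [7.2, 3.0], [-0.2, 0.1], [0.3, 0.7], [0.0, -0.9], [-0.1, -0.1], [0.0, -0.0]]
[ 6.31236e+02  2.42990e+01 -1.87000e-01 -2.32500e+01 -4.56000e-01
 -6.56160e+01 -3.82000e-01] yaw deg -10.69
[[-0.4, -0.2], [0.3, 0.2], [-0.5, 0.1], [0.6, -0.2], [-0.7, -0.0], [0.2, 0.5], [0.1, -0.2], [0.4, -0.3], [0.0, -0.0]]
[ 6.3026e+02  2.4798e+01 -1.8300e-01 -2.4740e+01  4.4000e-02 -6.5542e+01
  2.7000e-02] yaw deg -10.49
[[-0.2, -1.1], [-1.3, 0.3], [7.1, 4.0], [0.2, 0.8], [0.4, 1.0], [0.3, -0.2], [-0.1, 0.2], [0.1, 0.2], [-0.7, 0.2], [0.0, 0.5], [-0.6, 0.6], [0.6, 0.1], [-1.2, 1.0], [-0.2, 1.4], [-0.4, 0.8], [-0.1, 0.5], [-0.3, 0.3]]
[638.4  95.   67.7] [-5.3 70.5 -0.1]
[640.7   7.2  77.1] [ 15.2 -15.4   0.7]
[628.1 -64.4  77.7] [ 16.1 -88.1   1.1]
```

```bash
cat >> h.py <<'E'
def deckR(yaw):
    return R.from_euler('z',yaw).as_matrix()@R.from_euler('y',-np.radians(25)).as_matrix()
JO=np.array([630.7,24.8,70.]);JR=deckR(np.radians(-10.5))
N0=np.array([-65.5,0,0]);NR=R.from_euler('z',-45,degrees=True).as_matrix()  # nest in deck
SEAT=np.array([-24.5,0,51.])
def nest2w(p): return JO+JR@(N0+NR@np.array(p,float))
def deck2w(p): return JO+JR@np.array(p,float)
def w2deck(p): return JR.T@(np.array(p)-JO)
def w2nest(p): return NR.T@(w2deck(p)-N0)
def toolR(x,z): return np.c_[x,np.cross(z,x),z]
TB=toolR((JR@NR)[:,1],-JR[:,2])   # blank placing: tool x = nest y
TT=toolR(JR[:,0],-JR[:,2])        # template: tool x = uphill
E
python3 - <<'E'
from h import *
for h in(60,19.5):
    p=nest2w([53,55,h]);print(p.round(1));plan(p,TB)
E
```

```text
[615.7  29.  129. ]
dpos cm [  0.24 -11.06  22.1 ] rot [-0.311  0.305  0.023] rows 5.9
[632.5  25.9  92.3]
dpos cm [ 1.43 -9.83 25.77] rot [-0.311  0.305  0.023] rows 6.6
```

Emit:
{"api": "carry_out", "payload": {
  "rotation": [
    [-0.04,0.04,0],
    [-0.09,0.09,0.01],
    [-0.15,0.15,0.01],
    [-0.21,0.21,0.015],
    [-0.27,0.26,0.02],
    [-0.311,0.305,0.023],
    [-0.311,0.305,0.023],
    [-0.311,0.305,0.023],
    [-0.311,0.305,0.023],
    [-0.311,0.305,0.023],
    [-0.311,0.305,0.023]
  ],
  "delta_pos": [
    [0,-1,1],
    [0,-3,4],
    [0,-5,8],
    [0.1,-7,12],
    [0.15,-9,16],
    [0.2,-10.5,19.5],
    [0.24,-11.06,21.5],
    [0.24,-11.06,22.1],
    [0.24,-11.06,22.1],
    [0.24,-11.06,22.1],
    [0.24,-11.06,22.1]
  ],
  "grip": [4.7,4.7,4.7,4.7,4.7,4.7,4.7,4.7,4.7,4.7,4.7]
}}

```text
time: 5.85
position: [618.5, 28.2, 131.7]
tool_rot: [2.754, 0.852, 0.571]
wrist_force: [0.1, 0.3, -0.6]
width: 49.6
```

Run:
```python
from h import *
o=bot.get_obs();print(o['position'],w2nest(o['position']),o['wrist_force'],o['time'])
plan(nest2w([53,55,19.5]),TB)
C=cam("wrist",o); im,d=bot.grab_frame("wrist");cv2.imwrite("pics/w3.png",im);np.save("w3.npy",d)
```

```text
[618.5058647   28.23283033 131.73943708] [55.86533936 57.49612928 61.28648469] [ 0.08291856  0.28515257 -0.5659352 ] 5.85
dpos cm [-0.26 -0.3   4.18] rot [ 0.003 -0.003 -0.002] rows 1.0
```

View pics/w3.png

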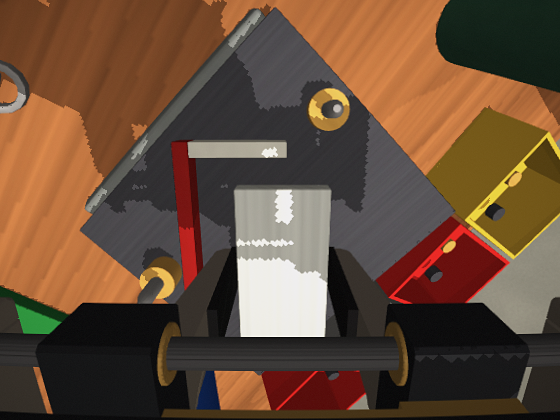

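The wrist picture shows the held blank (235-330 across, lower edge at row 187) square to the white fence (190-286, row 149) and the red fence (185, 150-290), clear of both. Lowering it.

Emit:
{"api": "carry_out", "payload": {
  "rotation": [
    [0.003,-0.003,0],
    [0.003,-0.003,0],
    [0.003,-0.003,0],
    [0.003,-0.003,0],
    [0.003,-0.003,0],
    [0.003,-0.003,0],
    [0.003,-0.003,0]
  ],
  "delta_pos": [
    [-0.26,-0.3,1],
    [-0.26,-0.3,2],
    [-0.26,-0.3,2.8],
    [-0.26,-0.3,3.4],
    [-0.26,-0.3,3.8],
    [-0.26,-0.3,4],
    [-0.26,-0.3,4]
  ],
  "grip": [4.7,4.7,4.7,4.7,4.7,4.7,4.7]
}}

```text
time: 6.48
position: [631.4, 26.1, 93.0]
tool_rot: [2.757, 0.853, 0.565]
wrist_force: [-0.4, 0.2, -0.3]
width: 49.5
```

Run:
```python
from h import *
o=bot.get_obs();print(o['position'],w2nest(o['position']),o['wrist_force'],o['qvel'].round(3))
plan(nest2w([53,55,19]),TB)
```

```text
[631.44565572  26.06659531  92.95175307] [52.51953846 54.47295066 20.58904983] [-0.42817103  0.23504171 -0.29254455] [ 0.003 -0.017  0.001  0.011  0.008 -0.007]
dpos cm [0.05 0.05 0.16] rot [-0.001  0.001 -0.002] rows 0.0
```

Emit:
{"api": "carry_out", "payload": {
  "rotation": [
    [0,0,0],
    [0,0,0],
    [0,0,0],
    [0,0,0]
  ],
  "delta_pos": [
    [0.05,0.05,0.08],
    [0.05,0.05,0.16],
    [0.05,0.05,0.24],
    [0.05,0.05,0.24]
  ],
  "grip": [4.7,4.7,4.7,4.7]
}}

```text
time: 6.82
position: [633.2, 25.8, 91.2]
tool_rot: [2.757, 0.853, 0.565]
wrist_force: [-0.4, -0.4, -1.8]
width: 49.4
```

Emit:
{"api": "carry_out", "payload": {
  "rotation": [
    [0,0,0],
    [0,0,0],
    [0,0,0]
  ],
  "delta_pos": [
    [0,0,0.07],
    [0,0,0.13],
    [0,0,0.13]
  ],
  "grip": [4.7,4.7,4.7]
}}

```text
time: 7.07
position: [633.3, 25.8, 91.1]
tool_rot: [2.756, 0.853, 0.566]
wrist_force: [-10.4, 1.1, 15.5]
width: 49.4
```

It has touched down (about 18 N). Now I'll open gently and withdraw along the deck normal.

Emit:
{"api": "carry_out", "payload": {
  "rotation": [
    [0,0,0],
    [0,0,0],
    [0,0,0],
    [0,0,0],
    [0,0,0],
    [0,0,0],
    [0,0,0],
    [0,0,0],
    [0,0,0],
    [0,0,0],
    [0,0,0],
    [0,0,0],
    [0,0,0],
    [0,0,0],
    [0,0,0]
  ],
  "delta_pos": [
    [0,0,0],
    [0,0,0],
    [0,0,0],
    [0,0,0],
    [0,0,0],
    [0,0,0],
    [0,0,-0.1],
    [0,0,-0.3],
    [0,0,-0.6],
    [0,0,-1],
    [0,0,-1.5],
    [0,0,-2.5],
    [0,0,-4.5],
    [0,0,-7],
    [0,0,-9]
  ],
  "grip": [5.1,5.3,5.6,6,6.4,6.4,6.4,6.4,6.4,6.4,6.4,6.4,6.4,6.4,6.4]
}}

```text
time: 8.32
position: [595.2, 33.0, 174.4]
tool_rot: [2.757, 0.853, 0.566]
wrist_force: [-0.1, 0.3, 1.1]
width: 63.9
```

Run:
```python
from h import *
import pickle
o=bot.get_obs();print(o['position'],o['wrist_force'],o['time'],o['width'])
C=cam("wrist",o); im,d=bot.grab_frame("wrist");cv2.imwrite("pics/w4.png",im);np.save("w4.npy",d);pickle.dump((C,o),open("w4.pkl","wb"))
im,d=bot.grab_frame("top");cv2.imwrite("pics/t4.png",im);cv2.imwrite("pics/t4z.png",cv2.resize(im[115:215,225:335],None,fx=6,fy=6,interpolation=cv2.INTER_CUBIC))
```

```text
[595.18217297  32.97266898 174.4020634 ] [-0.08994499  0.2582412   1.13841714] 8.3167 63.913280724118074
```

View pics/w4.png

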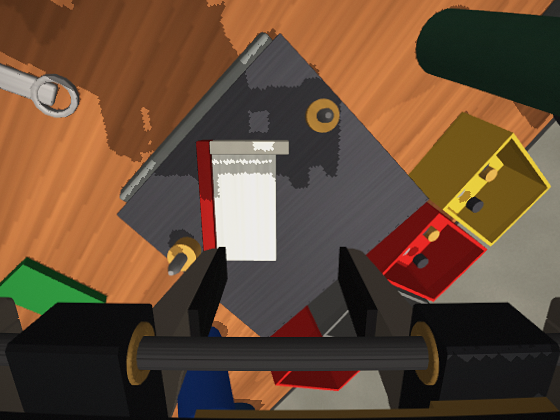

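The blank is in the corner, against the red fence (column ~213) and the white fence (row ~154), bottom edge at row 260. I'll overlay the model for a check.

Run:
```python
from h import *
import pickle
C,o=pickle.load(open("w4.pkl","rb"));im=cv2.imread("pics/w4.png");d=np.load("w4.npy")
s=4;u0,v0=190,95
a=cv2.resize(im[v0:v0+150+30,u0:u0+200],None,fx=s,fy=s,interpolation=cv2.INTER_CUBIC)[:600]
a=cv2.convertScaleAbs(a,alpha=1.3,beta=10);cv2.imwrite("pics/z5raw.png",a)
def dr(P,c):
    uv=proj(C,P);q=((uv-[u0,v0]+.5)*s-.5).round().astype(int);cv2.polylines(a,[q.reshape(-1,1,2)],True,c,1)
dr([nest2w(p) for p in[(0,0,12),(90,0,12),(90,50,12),(0,50,12)]],(0,255,0))
dr([nest2w(p) for p in[(0,0,18),(105,0,18),(105,-10,18),(0,-10,18)]],(255,255,0))
dr([nest2w(p) for p in[(0,0,18),(0,60,18),(-10,60,18),(-10,0,18)]],(255,0,255))
t=np.linspace(0,6.28,40)
for sy in(80,-80):
    dr([deck2w([-24.5+12*np.cos(x),sy+12*np.sin(x),18]) for x in t],(255,0,0))
    dr([deck2w([-24.5+2*np.cos(x),sy+2*np.sin(x),46]) for x in t],(0,0,255))
dr([deck2w(p) for p in[(90,100,0),(90,-100,0),(-90,-100,0),(-90,100,0)]],(0,255,255))
cv2.imwrite("pics/z5.png",a)
# height of blank top in the nest frame
for u,v in[(225,180),(265,180),(225,250),(265,250),(245,215)]:
    print((u,v),w2nest(atdepth(C,[[u,v]],[d[v,u]])[0]).round(1))
```

```text
(225, 180) [21.   9.5 12.3]
(265, 180) [21.1 41.2 12.3]
(225, 250) [44.7 22.8 98.3]
(265, 250) [80.5 40.1 12.8]
(245, 215) [49.7 24.4 12.9]
```

View pics/z5.png

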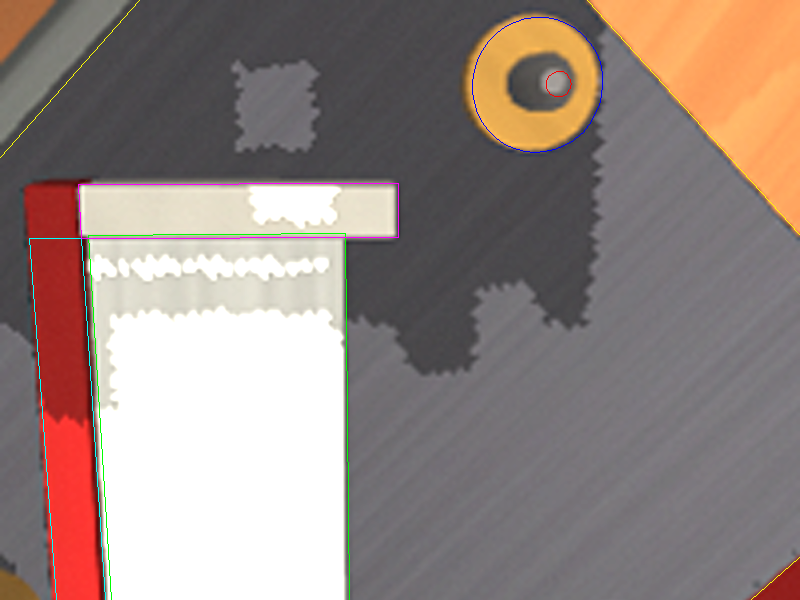

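View pics/z5raw.png

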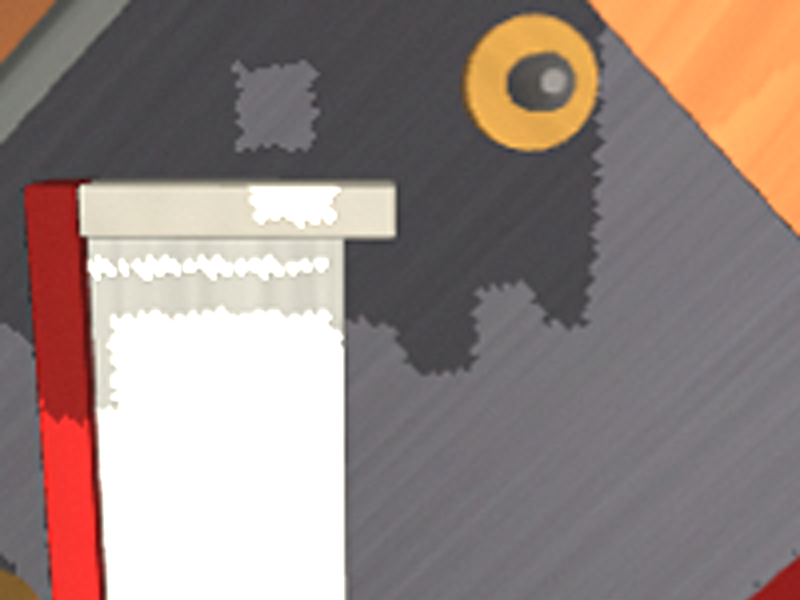

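View pics/t4z.png

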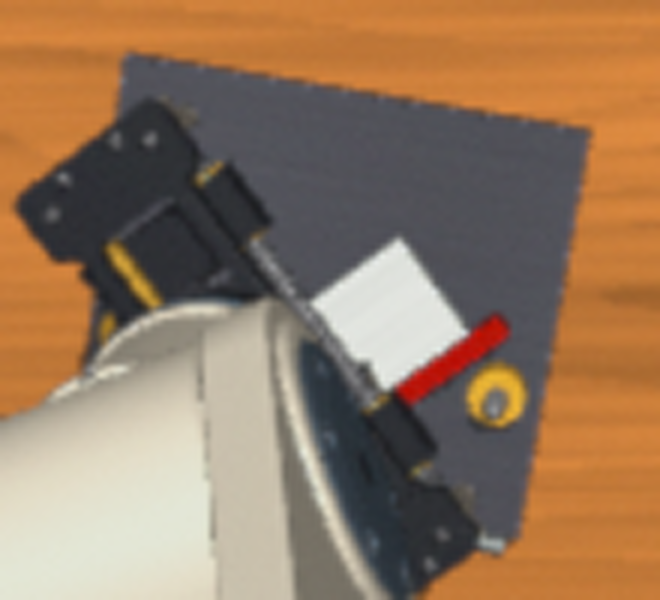

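The model outline falls on the blank, fences and deck to within about 1 mm, and the blank top sits 12-13 mm above the deck everywhere, so it is fully home. On to the template.

Run:
```python
from h import *
C=cam("top");im=cv2.imread("pics/top0.png");d=np.load("top0.npy")
hsv=cv2.cvtColor(im,cv2.COLOR_BGR2HSV);m=cv2.inRange(hsv,(22,180,120),(35,255,255));m[:200]=0;m[265:]=0;m[:,:120]=0;m[:,215:]=0
v,u=np.nonzero(m);P=atz(C,np.c_[u,v],8)[:,:2].astype(np.float32);r=cv2.minAreaRect(P);print(r)
plan([r[0][0],r[0][1],200],down(8))
```

```text
((464.1711730957031, 328.8128662109375), (101.22805786132812, 191.4540557861328), 5.602301597595215)
dpos cm [  7.73 -29.94  -9.93] rot [ 0.232 -0.379  0.453] rows 7.8
```

Emit:
{"api": "carry_out", "payload": {
  "rotation": [
    [0,0,0],
    [0.02,-0.03,0.03],
    [0.05,-0.08,0.1],
    [0.08,-0.13,0.16],
    [0.11,-0.18,0.22],
    [0.14,-0.23,0.28],
    [0.17,-0.28,0.34],
    [0.2,-0.33,0.4],
    [0.232,-0.379,0.453],
    [0.232,-0.379,0.453],
    [0.232,-0.379,0.453],
    [0.232,-0.379,0.453],
    [0.232,-0.379,0.453]
  ],
  "delta_pos": [
    [0.5,-0.5,-2],
    [1.2,-2.5,-4.5],
    [2,-6,-6.5],
    [3,-10,-8],
    [4,-14,-9.5],
    [5,-18,-10],
    [6,-22,-10],
    [7,-25.5,-10],
    [7.5,-28.5,-10],
    [7.73,-29.94,-9.93],
    [7.73,-29.94,-9.93],
    [7.73,-29.94,-9.93],
    [7.73,-29.94,-9.93]
  ],
  "grip": [9,9,9,9,9,8,7,6,6,6,6,6,6]
}}

```text
time: 9.5
position: [464.3, 327.7, 200.1]
tool_rot: [3.133, 0.221, 0.002]
wrist_force: [0.0, -0.8, 0.2]
width: 60.0
```

Run:
```python
from h import *
import pickle
o=bot.get_obs();print(o['position'],o['time'])
C=cam("wrist",o); im,d=bot.grab_frame("wrist");cv2.imwrite("pics/w5.png",im);np.save("w5.npy",d);pickle.dump((C,o),open("w5.pkl","wb"))
S=np.array([560,420])
for q,h in[("handle",33),("hole_a",0)]:
    for t in bot.tip_of(q,"wrist")[:3]:
        uv=np.array(t["at"])*S; print(q,round(t["confidence"],2),uv.round(1),atz(C,[uv],h).round(1))
hsv=cv2.cvtColor(im,cv2.COLOR_BGR2HSV);m=cv2.inRange(hsv,(22,180,60),(35,255,255))
n,l,st,ce=cv2.connectedComponentsWithStats(m);k=1+st[1:,4].argmax();print(st[k])
v,u=np.nonzero(l==k);P=atz(C,np.c_[u,v],8)[:,:2].astype(np.float32);print(cv2.minAreaRect(P))
im,d=bot.grab_frame("top");cv2.imwrite("pics/t5.png",im)
```

```text
[464.26997466 327.73026892 200.07880843] 9.5
handle 0.58 [281.2 197.9] [[462.9 327.8  33. ]]
hole_a 0.76 [274.2 258. ] [[465.8 245.9   0. ]]
hole_a 0.56 [284.5 115.2] [[455.  409.1   0. ]]
[ 236  227   88   44 2117]
((469.3101501464844, 261.51953125), (100.62692260742188, 53.51236343383789), 7.90104341506958)
```

View pics/w5.png

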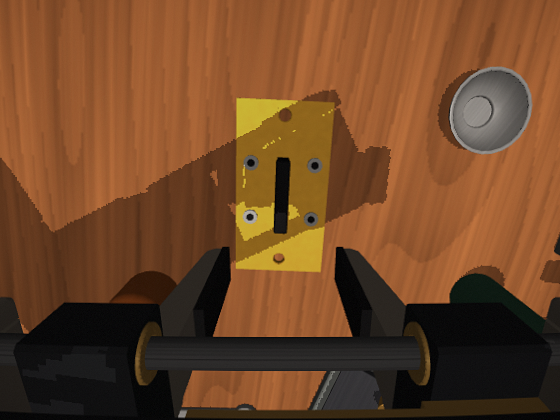

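The wrist view shows the template upright between the jaws: bar (275-290, 157-233), holes at (285,115) and (278,258). I'll refine its pose.

Run:
```python
from h import *
import pickle
im=cv2.imread("pics/w5.png");C,o=pickle.load(open("w5.pkl","rb"))
a=cv2.convertScaleAbs(cv2.resize(im[90:280,220:345],None,fx=3.15,fy=3.15,interpolation=cv2.INTER_CUBIC),alpha=1.4,beta=20);cv2.imwrite("pics/z6.png",a)
c=atz(C,[[236,98],[334,103],[321,272],[236,270]],8);print(c.round(1),c.mean(0).round(1))
h=atz(C,[[285,115],[278.5,258]],6);print(h.round(1),h.mean(0),np.linalg.norm(h[0]-h[1]));v=h[0]-h[1];print(np.degrees(np.arctan2(v[1],v[0]))-90)
b=atz(C,[[275,157],[290,157],[287,233],[274,233]],42);print(b.round(1),b.mean(0))
```

```text
[[403.7 418.9   8. ]
 [503.3 428.    8. ]
 [522.7 239.3   8. ]
 [423.  227.9   8. ]] [463.2 328.5   8. ]
[[455.4 409.3   6. ]
 [470.6 249.3   6. ]] [463.04389234 329.28496858   6.        ] 160.71597985746652
5.423966968050593
[[451.2 369.2  42. ]
 [465.4 371.2  42. ]
 [473.6 294.2  42. ]
 [460.4 292.4  42. ]] [462.65843279 331.72938067  42.        ]
```

View pics/z6.png

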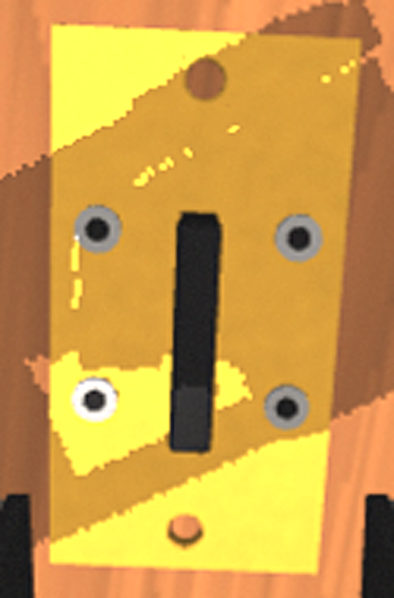

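Run:
```python
from h import *
plan([463.1,329,28],down(5.5))
```

```text
dpos cm [-0.15 -0.12 17.25] rot [ 0.    -0.001  0.043] rows 4.1
```

Emit:
{"api": "carry_out", "payload": {
  "rotation": [
    [0,0,0.043],
    [0,0,0.043],
    [0,0,0.043],
    [0,0,0.043],
    [0,0,0.043],
    [0,0,0.043],
    [0,0,0.043],
    [0,0,0.043],
    [0,0,0.043],
    [0,0,0.043],
    [0,0,0.043],
    [0,0,0.043],
    [0,0,0.043],
    [0,0,0.043],
    [0,0,0.043],
    [0,0,0.043]
  ],
  "delta_pos": [
    [-0.15,-0.12,2],
    [-0.15,-0.12,5],
    [-0.15,-0.12,8.5],
    [-0.15,-0.12,12],
    [-0.15,-0.12,14.5],
    [-0.15,-0.12,16],
    [-0.15,-0.12,16.9],
    [-0.15,-0.12,17.2],
    [-0.15,-0.12,17.2],
    [-0.15,-0.12,17.2],
    [-0.15,-0.12,17.2],
    [-0.15,-0.12,17.2],
    [-0.15,-0.12,17.2],
    [-0.15,-0.12,17.2],
    [-0.15,-0.12,17.2],
    [-0.15,-0.12,17.2]
  ],
  "grip": [6,6,6,6,6,6,6,6,6,3,1,1,1,1,1,1],
  "force": 40
}}

```text
time: 11.03
position: [463.2, 329.1, 28.7]
tool_rot: [-3.138, -0.151, -0.002]
wrist_force: [0.0, -0.2, -0.7]
width: 15.6
```

Run:
```python
from h import *
o=bot.get_obs();print(o['position'],o['width'],o['wrist_force'],R.from_rotvec(o['tool_rot']).as_matrix().round(3))
```

```text
[463.1527853  329.05835441  28.69598676] 15.577622257884606 [ 0.03753943 -0.15734509 -0.73337741] [[ 0.995  0.096  0.001]
 [ 0.096 -0.995  0.   ]
 [ 0.001 -0.    -1.   ]]
```

Emit:
{"api": "carry_out", "payload": {
  "rotation": [
    [0,0,0],
    [0,0,0],
    [0,0,0]
  ],
  "delta_pos": [
    [0,0,0],
    [0,0,0],
    [0,0,0]
  ],
  "grip": [1,1,1]
}}

```text
time: 11.28
position: [463.2, 329.1, 28.7]
tool_rot: [-3.138, -0.151, -0.002]
wrist_force: [0.5, -0.0, 0.4]
width: 13.7
```

Run:
```python
from h import *
p=deck2w([-24.5,0,46.7+70]);print(p);plan(p,TT)
```

```text
[560.3735856   37.83423048 165.41197133]
dpos cm [  6.9   29.92 -13.67] rot [-0.061  0.432  0.275] rows 8.1
```

Emit:
{"api": "carry_out", "payload": {
  "rotation": [
    [0,0,0],
    [0,0,0],
    [0,0,0],
    [0,0,0],
    [0,0,0],
    [0,0,0],
    [-0.003,0.02,0.02],
    [-0.007,0.05,0.04],
    [-0.013,0.09,0.07],
    [-0.02,0.14,0.1],
    [-0.027,0.19,0.13],
    [-0.034,0.24,0.16],
    [-0.04,0.29,0.19],
    [-0.047,0.33,0.22],
    [-0.053,0.38,0.25],
    [-0.06,0.43,0.27],
    [-0.061,0.432,0.275],
    [-0.061,0.432,0.275],
    [-0.061,0.432,0.275],
    [-0.061,0.432,0.275]
  ],
  "delta_pos": [
    [0,0,-0.5],
    [0,0,-2],
    [0,0,-5],
    [0,0,-9],
    [0,0,-13],
    [0,0.5,-17],
    [0.5,2.5,-20],
    [1,5.5,-21.5],
    [1.7,9,-22],
    [2.5,12.5,-22],
    [3.3,16,-22],
    [4.2,19.5,-22],
    [5,23,-21.5],
    [5.8,26,-20.5],
    [6.4,28.5,-19],
    [6.8,29.6,-17],
    [6.9,29.92,-15],
    [6.9,29.92,-13.7],
    [6.9,29.92,-13.67],
    [6.9,29.92,-13.67]
  ],
  "grip": [1,1,1,1,1,1,1,1,1,1,1,1,1,1,1,1,1,1,1,1]
}}

```text
time: 12.95
position: [559.4, 37.5, 164.7]
tool_rot: [3.017, -0.278, 0.664]
wrist_force: [-0.2, 0.2, -2.9]
width: 13.7
```

Run:
```python
from h import *
import pickle
o=bot.get_obs();print(o['position'],w2deck(o['position']),o['time'],o['wrist_force'],o['width'])
plan(deck2w([-24.5,0,46.7+70]),TT)
C=cam("wrist",o); im,d=bot.grab_frame("wrist");cv2.imwrite("pics/w6.png",im);np.save("w6.npy",d);pickle.dump((C,o),open("w6.pkl","wb"))
im,d=bot.grab_frame("side");cv2.imwrite("pics/s6.png",im)
im=im[150:290,150:330];cv2.imwrite("pics/s6z.png",cv2.resize(im,None,fx=4,fy=4,interpolation=cv2.INTER_CUBIC))
```

```text
[559.37067481  37.54734654 164.68494744] [-25.65359688  -0.46484602 116.43574894] 12.95 [-0.23819081  0.21765131 -2.89444963] 13.688656218340856
dpos cm [ 0.12 -0.05 -0.03] rot [ 0.001  0.003 -0.   ] rows 0.0
```

View pics/w6.png

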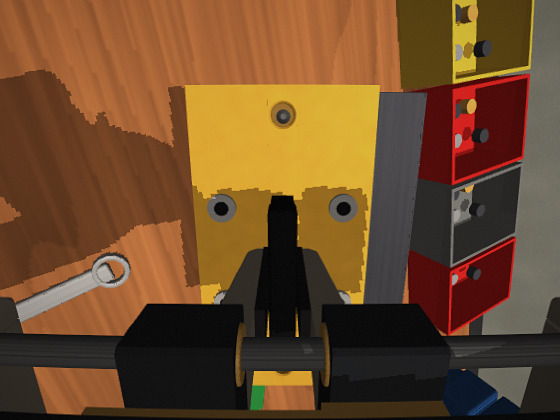

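View pics/s6z.png

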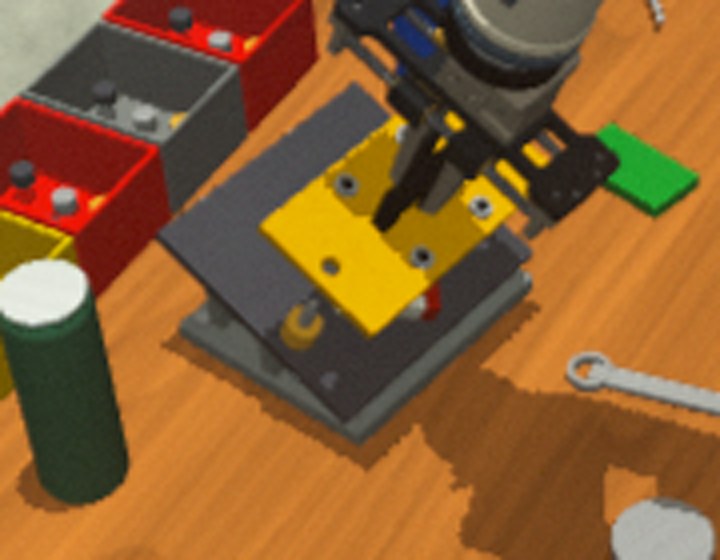

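The wrist camera sits almost over the left pin. The pin tip at (283,116) shows right inside the template's left hole at (283,115). The side view shows the template parallel to the deck. Zooming in to measure it.

Run:
```python
from h import *
import pickle
im=cv2.imread("pics/w6.png");C,o=pickle.load(open("w6.pkl","rb"))
s=14;u0,v0=262,96
a=cv2.resize(im[v0:v0+40,u0:u0+42],None,fx=s,fy=s,interpolation=cv2.INTER_CUBIC)
T=np.eye(4)
Rt=R.from_rotvec(o['tool_rot']).as_matrix()
def dr(P,c):
    uv=proj(C,P);print(uv.mean(0).round(2));q=((uv-[u0,v0]+.5)*s-.5).round().astype(int);cv2.polylines(a,[q.reshape(-1,1,2)],True,c,1)
t=np.linspace(0,6.28,60)[:-1]
# hole rim top expected in tool frame: handle at z=-4.3; plate top 25 below ->20.7, underside 28.7
for z,c in((20.7,(0,255,0)),(28.7,(255,255,0))):
    dr([o['position']+Rt@np.array([6.25*np.cos(x),-80+6.25*np.sin(x),z]) for x in t],c)
dr([deck2w([-24.5+2*np.cos(x),80+2*np.sin(x),46]) for x in t],(0,0,255))
dr([deck2w([-24.5+5*np.cos(x),80+5*np.sin(x),38]) for x in t],(255,0,255))
cv2.imwrite("pics/z7.png",a)
```

```text
[282.26 115.66]
[282.26 115.77]
[284.25 115.45]
[284.21 115.52]
```

View pics/z7.png

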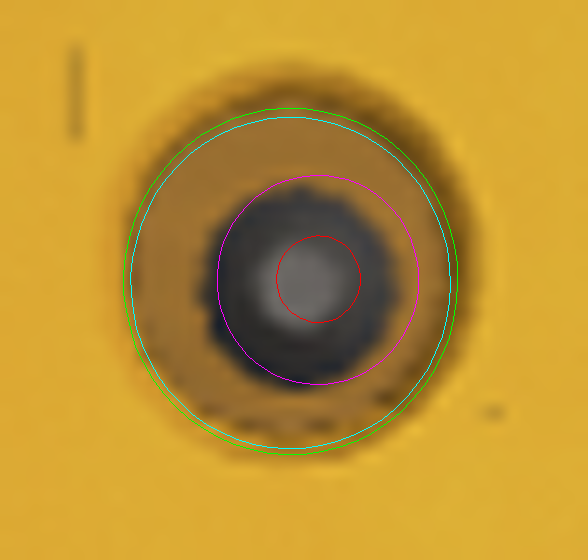

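Run:
```python
from h import *
import pickle
C,o=pickle.load(open("w6.pkl","rb"));Rt=R.from_rotvec(o['tool_rot']).as_matrix()
def tool_at(uv,zt):
    p=ray(C,[uv])[0];q=Rt.T@C[2][:3,:3]@np.array([p[0],p[1],1]);c=Rt.T@(C[2][:3,3]-o['position']);return c+q*(zt-c[2])/q[2]
zp=(Rt.T@(deck2w([-24.5,80,46])-o['position']))[2]
print("hole",tool_at((262+300/14-.5,96+263/14-.5),20.7).round(2)); print("pin",tool_at((262+301/14-.5,96+287/14-.5),zp).round(2))
im=cv2.imread("pics/w6.png")
# yaw check: plate edges in tool frame z=20.7 & deck upper edge
for e in[((186.0,86),(204,300)),((380,87),(363,303))]:
    a,b=[tool_at(x,20.7) for x in e];print(a.round(1),b.round(1),np.degrees(np.arctan2(b[0]-a[0],b[1]-a[1])).round(2))
zd=(Rt.T@(deck2w([0,0,0])-o['position']))[2]
a,b=[tool_at(x,zd) for x in((427,96),(407,300))];print('deck edge',a.round(1),b.round(1),np.degrees(np.arctan2(b[0]-a[0],b[1]-a[1])).round(2))
a=cv2.resize(im[80:310,175:435],None,fx=2.5,fy=2.5,interpolation=cv2.INTER_CUBIC);cv2.imwrite("pics/z8.png",a)
```

```text
hole [  0.34 -80.72  20.7 ]
pin [  0.49 -80.18  70.35]
[-49.5 -95.   20.7] [-48.5  29.1  20.7] 0.42
[ 50.3 -94.4  20.7] [50.1 31.3 20.7] -0.09
deck edge [115.9 -96.5 116.4] [119.3  87.9 116.4] 1.06
```

View pics/z8.png

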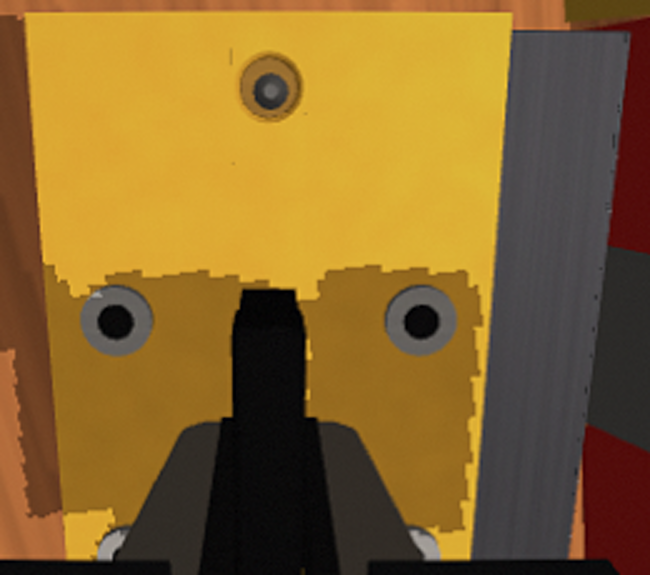

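The hole-to-pin offset is only about 0.15 mm in x and 0.5 mm in y, and the yaw is within about 0.3°. I'll lower to just above the pin tips and look again.

Emit:
{"api": "carry_out", "payload": {
  "rotation": [
    [0,0.003,0],
    [0,0.003,0],
    [0,0.003,0],
    [0,0.003,0],
    [0,0.003,0],
    [0,0.003,0],
    [0,0.003,0]
  ],
  "delta_pos": [
    [0.03,0.05,0.7],
    [0.03,0.05,1.6],
    [0.03,0.05,2.5],
    [0.03,0.05,3.2],
    [0.03,0.05,3.7],
    [0.03,0.05,3.8],
    [0.03,0.05,3.8]
  ],
  "grip": [1,1,1,1,1,1,1]
}}

```text
time: 13.63
position: [576.6, 34.5, 131.3]
tool_rot: [3.015, -0.277, 0.672]
wrist_force: [1.0, -0.2, -3.6]
width: 13.4
```

```bash
cat > look.py <<'E'
from h import *
import pickle,sys
n=sys.argv[1]
o=bot.get_obs();print(o['position'],w2deck(o['position']).round(2),o['time'],o['wrist_force'],o['width'])
r=JR.T@R.from_rotvec(o['tool_rot']).as_matrix();print((r@np.diag([1,-1,-1])).round(4))
C=cam("wrist",o); im,d=bot.grab_frame("wrist");cv2.imwrite(f"pics/{n}w.png",im);pickle.dump((C,o),open(n+".pkl","wb"))
a=cv2.resize(im[90:140,255:310],None,fx=9,fy=9,interpolation=cv2.INTER_CUBIC)
si,d=bot.grab_frame("side");b=cv2.resize(si[170:270,180:310],None,fx=4.5,fy=4.5,interpolation=cv2.INTER_CUBIC)
cv2.imwrite(f"pics/{n}side.png",b);cv2.imwrite(f"pics/{n}hole.png",a)
E
python3 look.py L1
```

```text
[576.62562202  34.4791112  131.2869258 ] [-23.89  -0.34  78.76] 13.6333 [ 0.99757695 -0.19028011 -3.63332427] 13.383674113527032
[[ 1.0e+00  2.0e-04 -2.4e-03]
 [-2.0e-04  1.0e+00  1.0e-04]
 [ 2.4e-03 -1.0e-04  1.0e+00]]
```

View pics/L1hole.png

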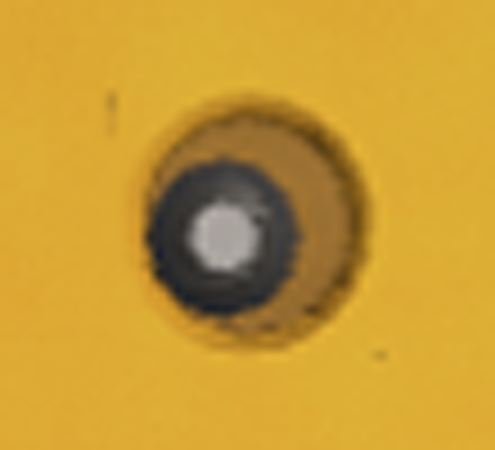

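View pics/L1side.png

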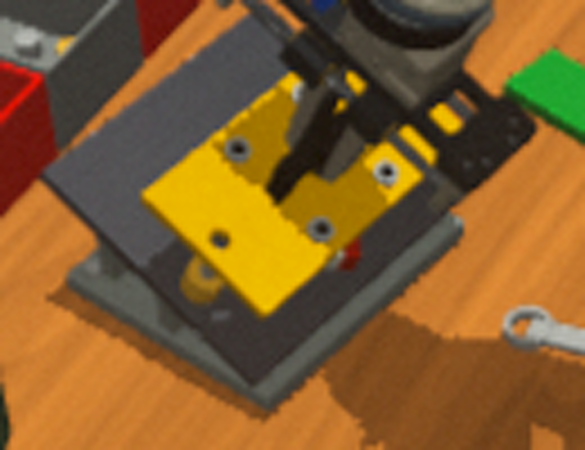

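```bash
cat > off.py <<'E'
from h import *
import pickle,sys
n,hx,hy,px,py=sys.argv[1],*map(float,sys.argv[2:])
C,o=pickle.load(open(n+".pkl","rb"));Rt=R.from_rotvec(o['tool_rot']).as_matrix()
def tool_at(uv,zt):
    p=ray(C,[uv])[0];q=Rt.T@C[2][:3,:3]@np.array([p[0],p[1],1]);c=Rt.T@(C[2][:3,3]-o['position']);return c+q*(zt-c[2])/q[2]
f=lambda x,y:(255+(x+.5)/9-.5,90+(y+.5)/9-.5)
zp=(Rt.T@(deck2w([-24.5,80,46])-o['position']))[2]
h=tool_at(f(hx,hy),20.7);p=tool_at(f(px,py),zp);print(h.round(2),p.round(2),"move mm",(p-h)[:2].round(2),"now",bot.get_obs()['position']-o['position'])
E
python3 off.py L1 255 222 223 237
```

```text
[  0.33 -80.75  20.7 ] [ -1.64 -79.99  32.75] move mm [-1.97  0.76] now [0.20248888 0.09871282 0.7397033 ]
```

Emit:
{"api": "carry_out", "payload": {
  "rotation": [
    [0,-0.002,0],
    [0,-0.002,0],
    [0,-0.002,0],
    [0,-0.002,0],
    [0,-0.002,0],
    [0,-0.002,0]
  ],
  "delta_pos": [
    [-0.1,0.04,0],
    [-0.19,0.07,0],
    [-0.19,0.07,0],
    [-0.19,0.07,0],
    [-0.19,0.07,0],
    [-0.19,0.07,0]
  ],
  "grip": [1,1,1,1,1,1]
}}

```text
time: 14.23
position: [575.1, 34.2, 131.4]
tool_rot: [3.016, -0.277, 0.671]
wrist_force: [-0.5, -0.1, -4.1]
width: 14.1
```

```bash
python3 look.py L2
```

```text
[575.08427323  34.20810801 131.37550605] [-25.18  -0.88  79.46] 14.2333 [-0.46314148 -0.13474517 -4.06816103] 14.116497825151816
[[ 1.0e+00  3.0e-04 -1.8e-03]
 [-3.0e-04  1.0e+00 -4.0e-04]
 [ 1.8e-03  4.0e-04  1.0e+00]]
```

View pics/L2hole.png

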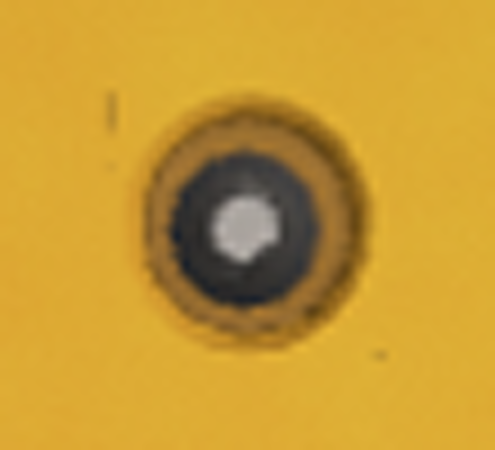

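The pin at (245,228) is now nearly centred in the hole at (255,222). Nudging −0.5 mm in x and lowering onto the tapers.

Emit:
{"api": "carry_out", "payload": {
  "rotation": [
    [0,0,0],
    [0,0,0],
    [0,0,0],
    [0,0,0],
    [0,0,0],
    [0,0,0],
    [0,0,0]
  ],
  "delta_pos": [
    [-0.05,0.02,0.2],
    [-0.05,0.02,0.5],
    [-0.05,0.02,0.8],
    [-0.05,0.02,1.0],
    [-0.05,0.02,1.1],
    [-0.05,0.02,1.1],
    [-0.05,0.02,1.1]
  ],
  "grip": [1,1,1,1,1,1,1]
}}

```text
time: 14.92
position: [579.1, 33.2, 120.9]
tool_rot: [3.016, -0.278, 0.671]
wrist_force: [0.3, -0.2, -3.4]
width: 13.8
```

```bash
python3 look.py L3
```

```text
[579.09868162  33.2091095  120.94371541] [-25.84  -1.14  68.26] 14.9167 [ 0.30821608 -0.24603945 -3.41002152] 13.841695212905151
[[ 1.0e+00  3.0e-04 -1.3e-03]
 [-3.0e-04  1.0e+00 -2.0e-04]
 [ 1.3e-03  2.0e-04  1.0e+00]]
```

View pics/L3hole.png

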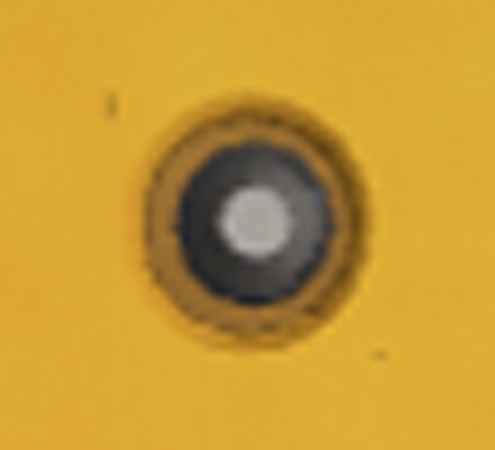

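View pics/L3side.png

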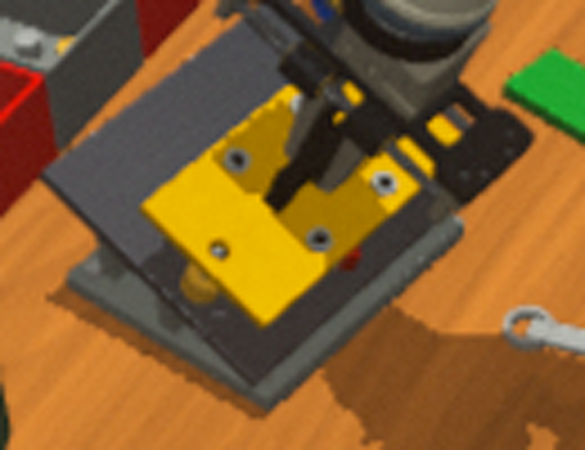

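The left pin is centred in the hole at (256,222), 6 mm in with no contact force. Continuing down.

Emit:
{"api": "carry_out", "payload": {
  "rotation": [
    [0,0,0],
    [0,0,0],
    [0,0,0],
    [0,0,0],
    [0,0,0],
    [0,0,0],
    [0,0,0]
  ],
  "delta_pos": [
    [0,0,0.2],
    [0,0,0.4],
    [0,0,0.6],
    [0,0,0.8],
    [0,0,0.9],
    [0,0,1.0],
    [0,0,1.0]
  ],
  "grip": [1,1,1,1,1,1,1]
}}

```text
time: 15.6
position: [583.3, 32.5, 111.8]
tool_rot: [3.016, -0.277, 0.671]
wrist_force: [0.3, -0.2, -4.1]
width: 13.4
```

```bash
python3 look.py L4
```

```text
[583.2897387   32.47852168 111.81988378] [-25.84  -1.09  58.19] 15.6 [ 0.27354744 -0.16501556 -4.13067424] 13.446984937929281
[[ 1.0e+00  3.0e-04 -1.3e-03]
 [-3.0e-04  1.0e+00 -3.0e-04]
 [ 1.3e-03  3.0e-04  1.0e+00]]
```

View pics/L4hole.png

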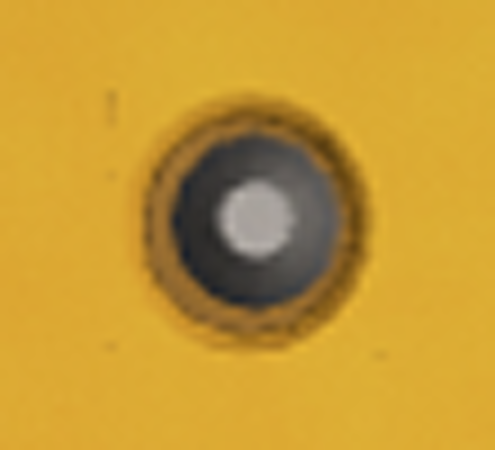

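Emit:
{"api": "carry_out", "payload": {
  "rotation": [
    [0,0,0],
    [0,0,0],
    [0,0,0],
    [0,0,0],
    [0,0,0],
    [0,0,0]
  ],
  "delta_pos": [
    [0,0,0.2],
    [0,0,0.4],
    [0,0,0.6],
    [0,0,0.8],
    [0,0,0.9],
    [0,0,0.9]
  ],
  "grip": [1,1,1,1,1,1]
}}

```text
time: 16.2
position: [587.0, 31.7, 103.5]
tool_rot: [3.016, -0.277, 0.67]
wrist_force: [-0.6, -0.4, -4.0]
width: 13.3
```

Emit:
{"api": "carry_out", "payload": {
  "rotation": [
    [0,0,0],
    [0,0,0],
    [0,0,0]
  ],
  "delta_pos": [
    [0,0,0.08],
    [0,0,0.15],
    [0,0,0.15]
  ],
  "grip": [1,1,1]
}}

```text
time: 16.45
position: [587.7, 31.6, 102.1]
tool_rot: [3.016, -0.277, 0.67]
wrist_force: [0.2, -0.5, -3.6]
width: 14.0
```

```bash
python3 look.py L5
```

```text
[587.65243759  31.62033238 102.08040877] [-25.93  -1.14  47.49] 16.45 [ 0.17267197 -0.53386742 -3.61593197] 13.976235519580507
[[ 1.e+00  2.e-04 -1.e-03]
 [-2.e-04  1.e+00 -2.e-04]
 [ 1.e-03  2.e-04  1.e+00]]
```

Expected seating is at h ≈ 46.7 and it's now at 47.5. I'll make small steps until contact.

Emit:
{"api": "carry_out", "payload": {
  "rotation": [
    [0,0,0],
    [0,0,0],
    [0,0,0]
  ],
  "delta_pos": [
    [0,0,0.05],
    [0,0,0.1],
    [0,0,0.1]
  ],
  "grip": [1,1,1]
}}

```text
time: 16.8
position: [588.0, 31.6, 101.7]
tool_rot: [3.016, -0.278, 0.671]
wrist_force: [-3.5, 0.4, 4.5]
width: 13.6
```

Emit:
{"api": "carry_out", "payload": {
  "rotation": [
    [0,0,0],
    [0,0,0],
    [0,0,0]
  ],
  "delta_pos": [
    [0,0,0.05],
    [0,0,0.1],
    [0,0,0.1]
  ],
  "grip": [1,1,1]
}}

```text
time: 17.05
position: [588.0, 31.5, 101.7]
tool_rot: [3.016, -0.278, 0.672]
wrist_force: [-12.1, 1.9, 13.8]
width: 13.8
```

It's firmly on the stops at h≈47 (about 18 N). Releasing and withdrawing straight out.

Emit:
{"api": "carry_out", "payload": {
  "rotation": [
    [0,0,0],
    [0,0,0],
    [0,0,0],
    [0,0,0],
    [0,0,0],
    [0,0,0],
    [0,0,0],
    [0,0,0],
    [0,0,0],
    [0,0,0],
    [0,0,0],
    [0,0,0],
    [0,0,0],
    [0,0,0],
    [0,0,0],
    [0,0,0]
  ],
  "delta_pos": [
    [0,0,0],
    [0,0,0],
    [0,0,0],
    [0,0,0],
    [0,0,0],
    [0,0,0],
    [0,0,-0.3],
    [0,0,-0.8],
    [0,0,-1.6],
    [0,0,-3],
    [0,0,-5],
    [0,0,-8],
    [0,0,-11],
    [0,0,-14],
    [0,0,-16],
    [0,0,-16]
  ],
  "grip": [1.6,2,2.6,3.2,3.6,3.6,3.6,3.6,3.6,3.6,3.6,3.6,3.6,3.6,3.6,3.6]
}}

```text
time: 18.38
position: [521.7, 44.7, 251.4]
tool_rot: [3.016, -0.278, 0.682]
wrist_force: [1.4, -0.3, -0.2]
width: 36.1
```

Run:
```python
from h import *
import pickle
o=bot.get_obs();print(o['position'],o['time'],o['wrist_force'],o['width'])
C=cam("wrist",o); im,d=bot.grab_frame("wrist");np.save("w8.npy",d);pickle.dump((C,o),open("w8.pkl","wb"))
cv2.imwrite("pics/w8.png",im)
def pts(u,v): return w2deck(atdepth(C,[[u,v]],[d[v,u]])[0]).round(1)
t=np.linspace(0,6.28,40);a=im.copy()
def dr(P,c): cv2.polylines(a,[proj(C,P).round().astype(int).reshape(-1,1,2)],True,c,1)
for s in(1,-1): dr([deck2w([-24.5+6.25*np.cos(x),80*s+6.25*np.sin(x),26]) for x in t],(255,0,0)); dr([deck2w([-24.5+2*np.cos(x),80*s+2*np.sin(x),46]) for x in t],(0,0,255))
dr([deck2w([-24.5+x,y,26]) for x,y in((50,95),(-50,95),(-50,-95),(50,-95))],(0,255,0))
cv2.imwrite("pics/w8o.png",a)
for x in(-40,0,40):
  for y in(-90,-60,60,90):
    u,v=proj(C,[deck2w([-24.5+x,y,26])])[0].round().astype(int)
    if 0<=u<560 and 0<=v<420: print((x,y),pts(u,v))
for n in("side","top"):
    im,d=bot.grab_frame(n);cv2.imwrite(f"pics/{n}8.png",im)
    im=im[150:270,170:320] if n=="side" else im[110:220,225:335]
    cv2.imwrite(f"pics/{n}8z.png",cv2.resize(im,None,fx=5,fy=5,interpolation=cv2.INTER_CUBIC))
```

```text
[521.65996298  44.68676614 251.36535552] 18.3833 [ 1.36576845 -0.34494686 -0.18192724] 36.125003721617965
(-40, -90) [-41.8   6.1 222.1]
(-40, -60) [-64.2 -58.6  28. ]
(-40, 60) [-64.3  59.7  28.8]
(-40, 90) [-64.7  90.   25.5]
(0, -90) [-24.  -80.6  46.3]
(0, -60) [-25.  -59.2  26.9]
(0, 60) [-24.6  60.3  25.3]
(0, 90) [-24.5  89.8  27.1]
(40, -90) [ -5.8  -2.  204.7]
(40, -60) [ 15.5 -59.4  27. ]
(40, 60) [15.5 60.3 25.8]
(40, 90) [15.7 89.9 26.3]
```

View pics/w8o.png

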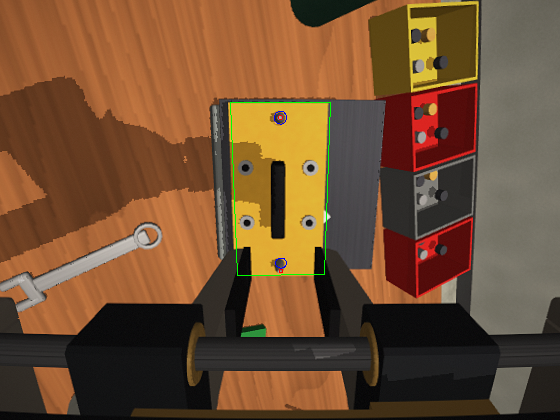

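View pics/side8z.png

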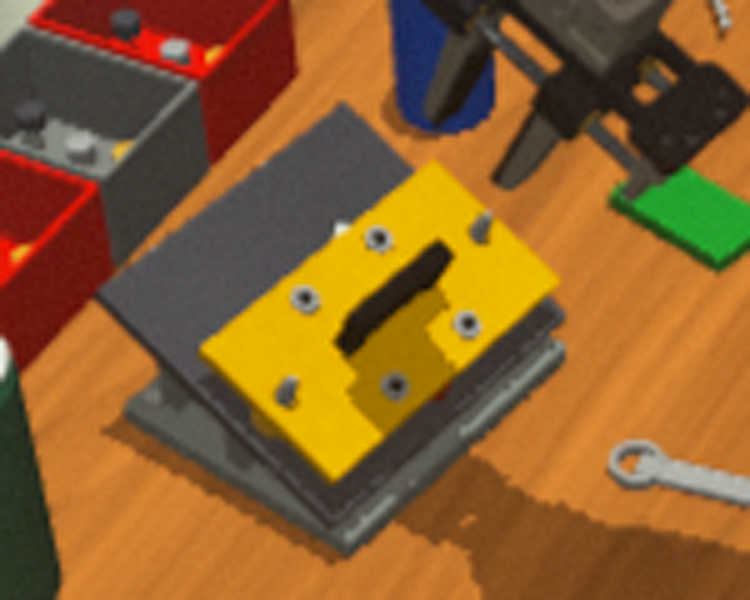

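View pics/top8.png

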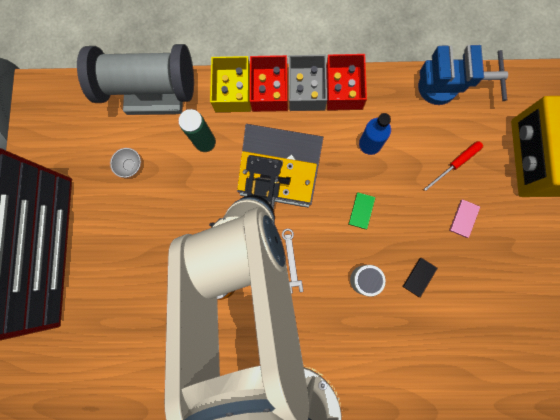

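The template is flat over the pins, with both pin tips poking through at (280,117) and (281,265) and the green model outline on its edges. The bystanders are unmoved. I'll do a plane-fit check on its height and tilt.

Run:
```python
from h import *
import pickle
C,o=pickle.load(open("w8.pkl","rb"));d=np.load("w8.npy");im=cv2.imread("pics/w8.png")
def fit(poly,h):
    m=np.zeros((420,560),np.uint8);cv2.fillPoly(m,[proj(C,[deck2w([x,y,h]) for x,y in poly]).round().astype(int)],1)
    v,u=np.nonzero(m&(d>0).astype(np.uint8));P=(atdepth(C,np.c_[u,v],d[v,u])-JO)@JR
    k=np.abs(P[:,2]-h)<6;P=P[k];A=np.c_[P[:,:2],np.ones(len(P))];s=np.linalg.lstsq(A,P[:,2],rcond=None)[0];r=P[:,2]-A@s
    c=P[:,:2].mean(0);print(len(P),"tilt deg",np.degrees(s[:2]).round(2),"height at mean",(s@[*c,1]).round(2),"at",c.round(0),"std",r.std().round(2))
fit([(23,93),(23,-65),(-72,-65),(-72,93)],26)
fit([(88,95),(88,-70),(40,-70),(40,95)],0)
# other objects unchanged top
a=cv2.imread("pics/top0.png").astype(int);b=cv2.imread("pics/top8.png").astype(int)
df=(np.abs(a-b).max(2)>60).astype(np.uint8);n,l,st,_=cv2.connectedComponentsWithStats(df);print([s.tolist() for s in st[1:] if s[4]>25])
```

```text
11834 tilt deg [-0.05 -0.3 ] height at mean 26.91 at [-24.  21.] std 0.97
6138 tilt deg [-0.06 -0.21] height at mean 0.72 at [64. 17.] std 0.76
[[237, 151, 80, 51, 1855], [131, 181, 170, 239, 22598], [394, 209, 39, 36, 701], [484, 282, 26, 8, 111], [305, 287, 33, 11, 213], [463, 293, 23, 5, 54], [422, 299, 45, 18, 284], [483, 304, 28, 9, 143], [301, 334, 19, 6, 45], [301, 337, 258, 83, 10513], [549, 341, 11, 15, 108]]
```

The template's upper face is 26.2 mm above the deck (26 expected) and parallel to it within 0.1°. Only the parts I handled and the arm with its shadow have changed in the picture. Handing in.

```bash
python3 -c "
from cell import bot
o=bot.get_obs();print(o['time'],o['qvel'].round(3),o['wrist_force']);print(bot.hand_in())"
```

```text
18.5333 [-0.004  0.031  0.008 -0.003 -0.001  0.002] [ 0.11542861 -0.67317873  0.54783393]
the job is handed in; nothing more can be done
None
```

The jig is loaded and the job is handed in at 18.5 s of the 67 s allowed. The hand-in returned no verdict.

- **Blank:** I gripped the aluminium blank, lowered it onto the deck and let it slide into the corner. The last direct view, before the template covered it, showed it against both fences to within about 1 mm. Its top measured 12.3–12.9 mm above the deck.
- **Template:** I lined up the left hole with its pin in the wrist camera and lowered the template until it touched the stops at about 18 N. Then I let go and drew the gripper straight out. Both pins show through the holes. The upper face is 26.2 mm above the deck (26 expected) and parallel to it within about 0.1°.
- **Other things on the bench:** In the before and after top pictures, only the two parts, the arm and its shadow changed.
- **Checks that were incomplete or off:**
  - The arm hid the jar in the last top picture, so I could not check it, though no move went near it.
  - Single depth readings on the template scattered by up to about 3 mm, so I relied on the plane fit.
  - The right hole was lined up from the jig model only, because the gripper blocked the view. It went on without any side force.

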